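Tip the cutlery case down into its drawer bay and shut the drawer

TASK

The cutlery case has been left standing on end in the front bay of the open drawer, too tall to go in under the worktop. With the fingers, push it over near its top so that it falls along the front bay, towards the canister's end, and lies flat on its broad side there with the canister left standing; then push the drawer fully shut without slamming it. Only push: do not pick up or carry anything, and knock nothing else over.

Things in the scene. Friction and masses are not known exactly. Their poses are not given: they have to be found in the camera images.
- case: Blue plastic cutlery case, flip lid snapped shut: a closed block 60 x 26 x 180 mm (x, y, z), 110 to 225 g, standing on its small end near the left or right end of the front bay, broad faces (+y, -y) looking along the bay to within 0.08 rad. Origin: centre of the end it stands on, z along its length. Pushed high on a broad face it tips once its top has gone 30 mm and falls by itself.
- case_mid (a point): Middle of the case, on its axis 90 mm from the end it stands on. Axes as the case.
- bay (a point): Centre of the drawer's front bay, on its rubber mat, 21 mm above the bench; moves with the drawer. x = the way the drawer goes in, y along the bay, z up. The bay is 100 mm wide in x, 390 mm long in y. Above the mat: drawer front panel (18 mm thick, robot side) 79 mm, low divider (8 mm thick, far side) 38 mm, sides 54 mm. Behind the divider: rear compartment, 272 mm deep.
- drawer_face (a point): Middle of the outer, robot-side face of the drawer front, 40 mm above the mat, 68 mm from the bay's centre; axes as the bay. The face is plain with no handle, 410 mm wide, from 15 mm below the mat to 79 mm above it.
- drawer (a joint): How far the drawer is in, m: 0 pulled out, 0.25 fully shut on its stop; starts at 0. Slides along the bay's x, needs 3 N plus damping of 12 N per m/s, stays where left. Shut, its face is in line with the neighbouring fronts, 20 mm short of the worktop's edge. Worktop slab: 105 to 125 mm above the bench; things under 83 mm above the mat pass beneath.
- canister: Aluminium snack canister, a cylinder 62 mm across and 75 mm high, standing at the other end of the front bay, about 290 mm from the case. Origin: centre of its underside. Leave it standing.
- tiffin: Three round steel tiffin tins nested in one another, 120 mm across and 60 mm high, in the rear compartment. Origin: centre of the underside. Leave alone.
- chopsticks: Bamboo chopstick pair in a paper band, 225 x 16 x 8 mm, lying across the drawer just behind the divider. Origin: middle of the underside, y along the sticks. Leave alone.
Not all that is in view belongs to the job. Several things have the shape of the case; the one meant has the colours described above. There is more than one size of the canister; the one meant has the size given above.

How it is judged:
By the outcome, as a careful person would: the job done as asked, in the order asked, and still so for the second after the job is handed in, with the robot touching nothing.
It also fails if it takes over 53 s, if anything falls off the work surface, if the arm or the gripper's body presses on something with over 40 N, if the wrist force passes 120 N, or if a joint passes its speed limit or range.

ROBOT

A 6-joint arm with a two-finger parallel gripper is mounted at the origin on the work surface. World frame = base frame: x ahead of the robot, y to its left, z up, the work surface at z = 0. Lengths are in mm, angles in degrees, forces in N, time in s.
With the tool pointing down it reaches from about 325 to 850 mm from the base axis. Payload 4.4 kg.
Tool frame: the origin (TCP) lies at the very end of the fingers, on their centre line; the grasp point (between the pads) lies 19 mm behind it; z points along the fingers, y is the line along which they close (so a half turn about z gives the same grasp; the last joint's range is limited). The gripper opens to 94 mm and grips with 3 to 60 N. Pads are 16 mm wide; open, the fingers measure 119 mm over their backs; the gripper's body (75 mm by 177 mm) begins 78 mm behind the grasp point.
Start: joints at [-81.045, 11.837, 88.321, -0, 79.842, -8.623], TCP at [173.643, -548.156, 205.447] pointing down, gripper open.
Joint ranges: [-156.59, 156.59], [-49.26, 127.26], [12.9, 141.05], [-63.56, 243.56], [4.71, 150.69], [-161.64, 161.64]. Speed limits (degrees/s): [159.86, 159.86, 180, 180, 180, 180].

INTERFACE

Orientations are given as [roll, pitch, yaw] about the fixed x, y, z axes, in that order (R = Rz(yaw) Ry(pitch) Rx(roll)).
In Python, from plant import r gives the robot as it stands.
- The arm moves only by the tool play_rows, never from a script. Its argument "rows" is a list of rows, each an object of numbers: "ax", "ay", "az": the turn, a rotation vector about the tool's x, y, z in rad; "tx", "ty", "tz": the shift along the tool's x, y, z in m; "fingers": the finger opening in m, from 0 to 0.094. In form: [{"ax": .., "ay": .., "az": .., "tx": .., "ty": .., "tz": .., "fingers": ..}, ...]. A call has 1 to 20 rows; each row is the pose to reach, as a shift and turn from the pose commanded when the call began, along the tool's axes at that moment; what a row does not reach only later rows make up. A row lasts 1/10 s, in which the tool goes at most 50 mm and 8.59 degrees, less where a joint would pass 70% of its speed; a pose out of reach is approached as far as the arm can. A call with a gripper value outside its range is refused whole. The fingers move at their own pace and stop on an object; "grip_force" is the grip in N (left out, the last holds). Time passes only in rows, so rows that repeat a pose let the fingers close. It gives the time, the measured TCP pose, the force, the opening and the grip force at its end, in the units of the state.
- r.get_state(): the state, without advancing time (a new reading comes with each control period).
- r.camera(name): name is "side" or "top" or "wrist"; returns the picture (480x640x3 uint8, red, green, blue); there is no depth.
- r.camera_info(name): a dict with "fov_y" (degrees; the focal length in pixels is half the picture's height over the tangent of half this angle, whatever the lens; pixels are square), "cx", "cy" (the principal point, pixels), "k1" (the pictures are not rectified: a ray, as slopes to the right and down, at radius r is drawn at 1 + k1 r^2 times it, then the intrinsics apply), "position" and "rotation" of the camera in the world; the wrist camera has in their place "hand_eye" (4x4, takes a point from camera to tool coordinates, whose origin is the TCP and whose axes are the flange's). Camera axes: x right, y down, z forward; pixel columns grow to the right and rows downward; lengths in mm; the calibration is good to about 2 mm. A picture is of the moment at which its call begins: read the wrist's pose just before it. camera_info takes no time and is no camera call.
- r.close_job(): hands the job in; it is judged then, once.
The state is a dict: "time": time; "joints": joint angles; "joint_velocities": joint speeds; "joint_efforts": joint torques, N m; "tcp_pos": TCP position; "tcp_rot": TCP orientation; "contact_force": force on the tool from outside, world axes, zero at the start; "ft_torque": the same for the moment, N m; "width": opening from 0.0 (shut) to 1.0 (fully open); "finger_force": force on a finger pad.
Only numpy, scipy, OpenCV 4.12 (cv2) and the standard library are available. Lean on these libraries where they do the work, as an engineer would, in place of code of your own. Each camera call takes 0.05 s, during which the arm holds its last target. There are 200 camera calls.

## Working session

There is one attempt and no reset: what is moved stays moved. The work goes in short steps, Python scripts to look and compute and a tool call to move; the robot and the scene stay as the last step left them, time stands still between calls to the robot, and variables do not carry over. Pictures are saved under pics/ and viewed, at most 10 in all, crops included, and the job is handed in when it is done.

Besides the shell and the picture viewer there is one more tool, called as name(argument=value, ...) on one line, values as JSON. play_rows: Moves the arm, as the interface text tells. Its arguments: {"type":"object","properties":{"rows":{"type":"array"},"grip_force":{"type":"number"}},"required":["rows"]}

```bash
mkdir -p pics
python3 - <<'E'
from plant import r
import cv2,json
s=r.get_state();print(s)
for n in ["top","side"]:
    print(n,r.camera_info(n)); cv2.imwrite(f"pics/{n}0.png",r.camera(n)[:,:,::-1])
print(r.camera_info("wrist"))
E
```

```text
{'time': 0.0, 'joints': array([-8.10457490e+01,  1.18857344e+01,  8.84044947e+01, -5.48918585e-04,
        7.98410323e+01, -8.62188129e+00]), 'joint_velocities': array([-0.12402397, -0.10959918,  0.00454659,  0.00478908, -0.03463194,
       -0.01620668]), 'joint_efforts': array([-1.24429855e-03, -3.70881128e+01, -2.81416762e+01,  6.97471225e-02,
        3.61607212e-02, -1.58592115e-04]), 'tcp_pos': array([ 173.50384712, -547.34905626,  204.2786227 ]), 'tcp_rot': array([-1.79870141e+02, -1.91437697e-02,  1.75762080e+01]), 'contact_force': array([ 0.33558729, -1.22662183, -0.12215939]), 'ft_torque': array([-0.01098771, -0.07195588,  0.02014494]), 'finger_force': 0.0, 'width': 1.0036489084867881}
top {'fov_y': 56.06502784208461, 'cx': 322.32333569450327, 'cy': 240.27073056077145, 'k1': -0.027681091997874083, 'position': array([476.94065137,  27.66635728, 984.05268542]), 'rotation': array([-174.53103761,   -0.74239568,  -90.1228963 ])}
side {'fov_y': 50.49151596191038, 'cx': 312.8286954077067, 'cy': 232.32987160274743, 'k1': -0.017812687852418768, 'position': array([490.81887783, 612.99706917, 641.44445549]), 'rotation': array([-1.31689908e+02, -1.68316845e-01, -1.72410907e+02])}
{'fov_y': 64.93569571088847, 'cx': 313.8699378229027, 'cy': 238.878674381002, 'k1': -0.031226060926824704, 'hand_eye': array([[ 2.91598118e-04, -9.64346553e-01, -2.64642477e-01,
         7.71298549e+01],
       [ 9.99999788e-01,  4.35435959e-04, -4.84854554e-04,
         6.98753868e-01],
       [ 5.82802669e-04, -2.64642280e-01,  9.64346475e-01,
        -1.79505211e+02],
       [ 0.00000000e+00,  0.00000000e+00,  0.00000000e+00,
         1.00000000e+00]])}
```

View pics/top0.png

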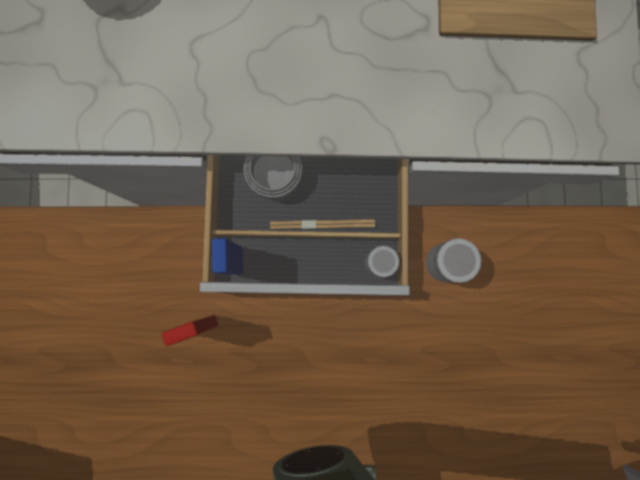

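View pics/side0.png

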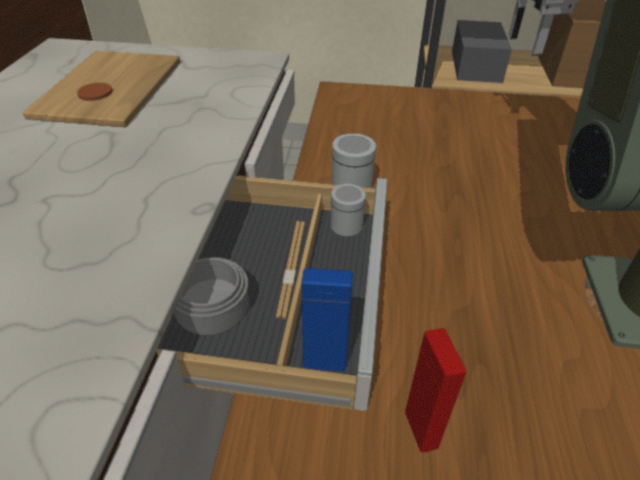

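The top view shows two candidates for the case. The blue box at (221,256) is in the bay; the red box at (190,330) is on the bench and is the wrong colour, so blue is the one. There are also two canisters: the small one at (383,262) in the bay, and a larger one at (458,260) outside it. The one in the bay is the one meant, and I'll check its size.

```bash
cat > h.py <<'E'
from plant import r
import cv2,numpy as np
from scipy.spatial.transform import Rotation as R
def px2w(n,uv,z):
    c=r.camera_info(n);f=240/np.tan(np.radians(c["fov_y"]/2))
    K=np.array([[f,0,c["cx"]],[0,f,c["cy"]],[0,0,1]])
    p=cv2.undistortPoints(np.array(uv,float).reshape(-1,1,2),K,np.array([c["k1"],0,0,0])).reshape(-1,2)
    d=R.from_euler("xyz",c["rotation"],degrees=True).apply(np.c_[p,np.ones(len(p))])
    o=c["position"]; return o+d*((z-o[2])/d[:,2])[:,None]
E
python3 - <<'E'
from h import *
np.set_printoptions(precision=1,suppress=True)
im=cv2.imread("pics/top0.png")
print("front panel top corners",px2w("top",[[200,284],[409,287],[200,292],[409,295]],100)[:,:2])
print("can",px2w("top",[[383,262],[367,262],[399,262]],96)[:,:2])
print("bigcan",px2w("top",[[437,262],[481,262]],100)[:,:2])
b=im.astype(int);m=((b[:,:,0]>b[:,:,2]+60)&(b[:,:,0]>110)).astype(np.uint8)
m[:200]=0
ys,xs=np.nonzero(m);print(xs.min(),xs.max(),ys.min(),ys.max())
(c,s,a)=cv2.minAreaRect(np.c_[xs,ys].astype(np.float32));print(c,s,a)
print("case top corners",px2w("top",cv2.boxPoints((c,s,a)),201)[:,:2], px2w("top",[c],201))
print("red",px2w("top",[[163,338],[194,328]],180)[:,:2])
cv2.imwrite("pics/crop.png",cv2.resize(im[210:350,150:420],None,fx=2.9,fy=2.9,interpolation=2))
E
```

```text
front panel top corners [[ 476.1  254.8]
 [ 469.5 -153.5]
 [ 460.6  254.4]
 [ 453.9 -153.2]]
can [[ 518.7 -103.8]
 [ 518.8  -72.1]
 [ 518.7 -135.5]]
bigcan [[ 518.3 -210. ]
 [ 518.1 -297.7]]
212 225 239 271
(218.1506805419922, 254.9172821044922) (32.20695877075195, 12.836664199829102) 87.79740142822266
case top corners [[554.2 211.2]
 [555.  188.9]
 [499.  185.7]
 [498.2 207.9]] [[526.5 198.4 201. ]]
red [[381.8 297.2]
 [399.1 243.1]]
```

View pics/crop.png

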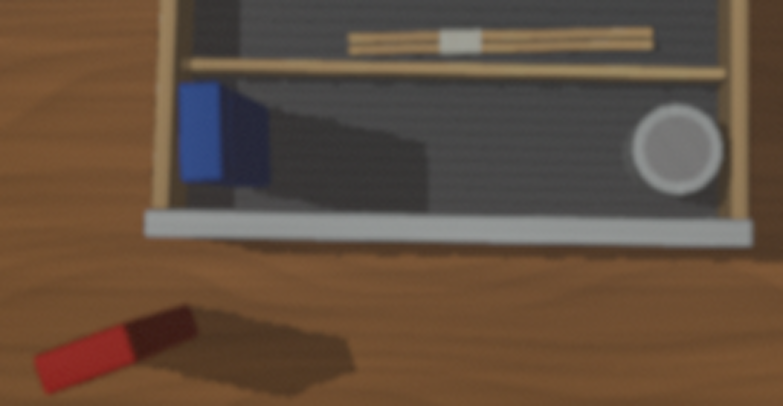

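The crop confirms the blue case at crop (200,130) and the 63 mm canister at crop (677,150). The case stands at about (526,198) and the bay centre is about (525,50). I'll go to the left of the case at z 260, with the fingers partly closed and lined up along x.

play_rows(rows=[{"ax": 0, "ay": 0, "az": 0, "tx": 0, "ty": 0, "tz": -0.05, "fingers": 0.03}, {"az": -0.1, "ax": 0, "ay": 0, "tx": 0.03, "ty": -0.034, "tz": -0.055, "fingers": 0.03}, {"ax": 0, "ay": 0, "az": -1.25, "tx": 0.5755, "ty": -0.65, "tz": -0.055, "fingers": 0.03}, {"ax": 0, "ay": 0, "az": -1.25, "tx": 0.5755, "ty": -0.65, "tz": -0.055, "fingers": 0.03}, {"ax": 0, "ay": 0, "az": -1.25, "tx": 0.5755, "ty": -0.65, "tz": -0.055, "fingers": 0.03}, {"ax": 0, "ay": 0, "az": -1.25, "tx": 0.5755, "ty": -0.65, "tz": -0.055, "fingers": 0.03}, {"ax": 0, "ay": 0, "az": -1.25, "tx": 0.5755, "ty": -0.65, "tz": -0.055, "fingers": 0.03}, {"ax": 0, "ay": 0, "az": -1.25, "tx": 0.5755, "ty": -0.65, "tz": -0.055, "fingers": 0.03}, {"ax": 0, "ay": 0, "az": -1.25, "tx": 0.5755, "ty": -0.65, "tz": -0.055, "fingers": 0.03}, {"ax": 0, "ay": 0, "az": -1.25, "tx": 0.5755, "ty": -0.65, "tz": -0.055, "fingers": 0.03}, {"ax": 0, "ay": 0, "az": -1.25, "tx": 0.5755, "ty": -0.65, "tz": -0.055, "fingers": 0.03}, {"ax": 0, "ay": 0, "az": -1.25, "tx": 0.5755, "ty": -0.65, "tz": -0.055, "fingers": 0.03}, {"ax": 0, "ay": 0, "az": -1.25, "tx": 0.5755, "ty": -0.65, "tz": -0.055, "fingers": 0.03}, {"ax": 0, "ay": 0, "az": -1.25, "tx": 0.5755, "ty": -0.65, "tz": -0.055, "fingers": 0.03}, {"ax": 0, "ay": 0, "az": -1.25, "tx": 0.5755, "ty": -0.65, "tz": -0.055, "fingers": 0.03}, {"ax": 0, "ay": 0, "az": -1.25, "tx": 0.5755, "ty": -0.65, "tz": -0.055, "fingers": 0.03}, {"ax": 0, "ay": 0, "az": -1.25, "tx": 0.5755, "ty": -0.65, "tz": -0.055, "fingers": 0.03}, {"ax": 0, "ay": 0, "az": -1.25, "tx": 0.5755, "ty": -0.65, "tz": -0.055, "fingers": 0.03}, {"ax": 0, "ay": 0, "az": -1.25, "tx": 0.5755, "ty": -0.65, "tz": -0.055, "fingers": 0.03}, {"ax": 0, "ay": 0, "az": -1.25, "tx": 0.5755, "ty": -0.65, "tz": -0.055, "fingers": 0.03}])

```text
time: 2.1
tcp_pos: [526.0, 247.9, 259.1]
tcp_rot: [-179.9, -0.0, 89.4]
contact_force: [0.3, -0.7, -0.2]
width: 0.319
finger_force: 0.0
```

play_rows(rows=[{"ax": 0, "ay": 0, "az": 0, "tx": 0, "ty": 0, "tz": 0.02, "fingers": 0.03}, {"ax": 0, "ay": 0, "az": 0, "tx": 0, "ty": 0, "tz": 0.05, "fingers": 0.03}, {"ax": 0, "ay": 0, "az": 0, "tx": 0, "ty": 0, "tz": 0.075, "fingers": 0.03}, {"ax": 0, "ay": 0, "az": 0, "tx": 0, "ty": 0, "tz": 0.085, "fingers": 0.03}, {"ax": 0, "ay": 0, "az": 0, "tx": 0, "ty": 0, "tz": 0.085, "fingers": 0.03}, {"ax": 0, "ay": 0, "az": 0, "tx": -0.01, "ty": 0, "tz": 0.085, "fingers": 0.03}, {"ax": 0, "ay": 0, "az": 0, "tx": -0.018, "ty": 0, "tz": 0.085, "fingers": 0.03}, {"ax": 0, "ay": 0, "az": 0, "tx": -0.023, "ty": 0, "tz": 0.085, "fingers": 0.03}, {"ax": 0, "ay": 0, "az": 0, "tx": -0.028, "ty": 0, "tz": 0.085, "fingers": 0.03}, {"ax": 0, "ay": 0, "az": 0, "tx": -0.033, "ty": 0, "tz": 0.085, "fingers": 0.03}, {"ax": 0, "ay": 0, "az": 0, "tx": -0.038, "ty": 0, "tz": 0.085, "fingers": 0.03}, {"ax": 0, "ay": 0, "az": 0, "tx": -0.043, "ty": 0, "tz": 0.085, "fingers": 0.03}, {"ax": 0, "ay": 0, "az": 0, "tx": -0.048, "ty": 0, "tz": 0.085, "fingers": 0.03}, {"ax": 0, "ay": 0, "az": 0, "tx": -0.053, "ty": 0, "tz": 0.085, "fingers": 0.03}, {"ax": 0, "ay": 0, "az": 0, "tx": -0.058, "ty": 0, "tz": 0.085, "fingers": 0.03}, {"ax": 0, "ay": 0, "az": 0, "tx": -0.063, "ty": 0, "tz": 0.085, "fingers": 0.03}, {"ax": 0, "ay": 0, "az": 0, "tx": -0.068, "ty": 0, "tz": 0.085, "fingers": 0.03}, {"ax": 0, "ay": 0, "az": 0, "tx": -0.072, "ty": 0, "tz": 0.085, "fingers": 0.03}, {"ax": 0, "ay": 0, "az": 0, "tx": -0.072, "ty": 0, "tz": 0.085, "fingers": 0.03}, {"ax": 0, "ay": 0, "az": 0, "tx": -0.072, "ty": 0, "tz": 0.085, "fingers": 0.03}])

```text
time: 4.1
tcp_pos: [525.0, 173.3, 175.5]
tcp_rot: [180.0, -0.0, 89.2]
contact_force: [0.0, 0.2, -0.1]
width: 0.317
finger_force: 0.0
```

Run:
```python
from h import *
cv2.imwrite("pics/side1.png",r.camera("side")[:,:,::-1])
```

```text
(no output)
```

View pics/side1.png

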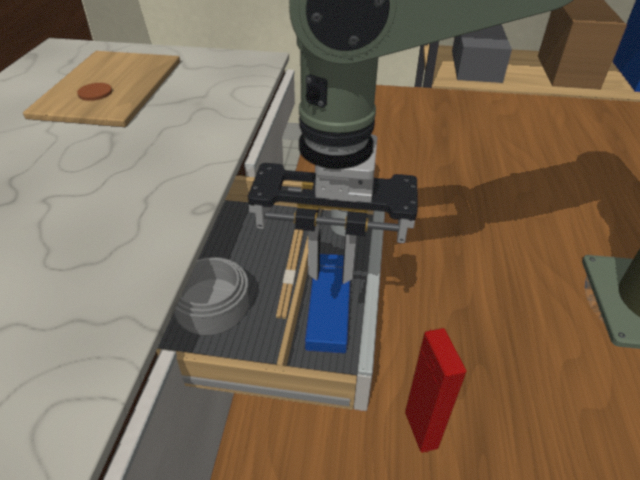

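The case lies flat in the bay: blue, (328,305) in the side view. The next look will check the canister. Now I'll move up, over, and down in front of the drawer face.

play_rows(rows=[{"ax": 0, "ay": 0, "az": 0, "tx": 0, "ty": 0, "tz": -0.045, "fingers": 0.03}, {"ax": 0, "ay": 0, "az": 0, "tx": 0, "ty": 0, "tz": -0.085, "fingers": 0.03}, {"ax": 0, "ay": 0, "az": 0.14, "tx": -0.02, "ty": -0.02, "tz": -0.085, "fingers": 0.06}, {"ax": 0, "ay": 0, "az": 0.28, "tx": -0.05, "ty": -0.045, "tz": -0.085, "fingers": 0.06}, {"ax": 0, "ay": 0, "az": 0.42, "tx": -0.08, "ty": -0.07, "tz": -0.085, "fingers": 0.06}, {"ax": 0, "ay": 0, "az": 0.56, "tx": -0.1, "ty": -0.095, "tz": -0.085, "fingers": 0.06}, {"ax": 0, "ay": 0, "az": 0.7, "tx": -0.124, "ty": -0.115, "tz": -0.085, "fingers": 0.06}, {"ax": 0, "ay": 0, "az": 0.84, "tx": -0.124, "ty": -0.115, "tz": -0.085, "fingers": 0.06}, {"ax": 0, "ay": 0, "az": 0.98, "tx": -0.124, "ty": -0.115, "tz": -0.085, "fingers": 0.06}, {"ax": 0, "ay": 0, "az": 1.12, "tx": -0.124, "ty": -0.115, "tz": -0.085, "fingers": 0.06}, {"ax": 0, "ay": 0, "az": 1.26, "tx": -0.124, "ty": -0.115, "tz": -0.085, "fingers": 0.06}, {"ax": 0, "ay": 0, "az": 1.4, "tx": -0.124, "ty": -0.115, "tz": -0.07, "fingers": 0.06}, {"ax": 0, "ay": 0, "az": 1.54, "tx": -0.124, "ty": -0.115, "tz": -0.03, "fingers": 0.06}, {"ax": 0, "ay": 0, "az": 1.57, "tx": -0.124, "ty": -0.115, "tz": 0.01, "fingers": 0.06}, {"ax": 0, "ay": 0, "az": 1.57, "tx": -0.124, "ty": -0.115, "tz": 0.05, "fingers": 0.06}, {"ax": 0, "ay": 0, "az": 1.57, "tx": -0.124, "ty": -0.115, "tz": 0.085, "fingers": 0.06}, {"ax": 0, "ay": 0, "az": 1.57, "tx": -0.124, "ty": -0.115, "tz": 0.1, "fingers": 0.06}, {"ax": 0, "ay": 0, "az": 1.57, "tx": -0.124, "ty": -0.115, "tz": 0.1, "fingers": 0.06}])

```text
time: 5.95
tcp_pos: [405.5, 51.3, 73.0]
tcp_rot: [-180.0, 0.4, -0.7]
contact_force: [-0.5, 0.2, 0.1]
width: 0.639
finger_force: 0.0
```

Run:
```python
from h import *
a=r.camera("top");b=r.camera("side")
cv2.imwrite("pics/both.png",np.hstack([cv2.resize(a[140:,150:470],(400,425)),b[120:440,120:420].repeat(1,0)[:320].__class__.__array__(cv2.resize(b[120:440,120:420],(400,425)))])[:,:,::-1])
```

```text
(no output)
```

View pics/both.png

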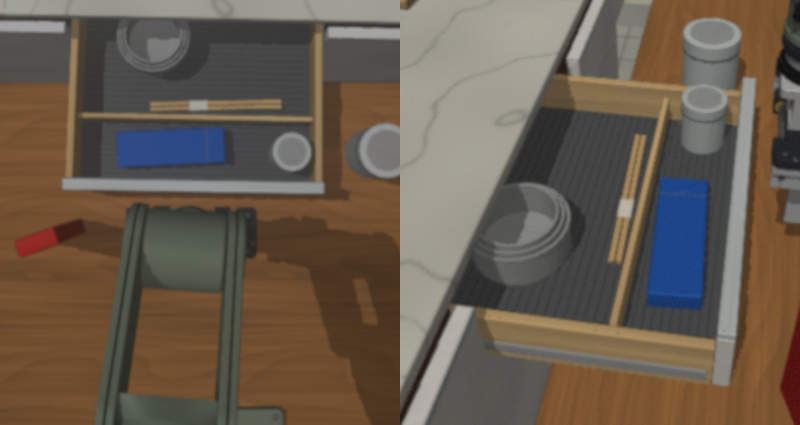

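Confirmed: the case is flat at (170,147) and the canister is standing at (291,151). Both are in the left half of the picture. Now I'll push the drawer gently.

play_rows(rows=[{"tx": 0.012, "ty": 0, "tz": 0, "ax": 0, "ay": 0, "az": 0, "fingers": 0.06}, {"tx": 0.026, "ty": 0, "tz": 0, "ax": 0, "ay": 0, "az": 0, "fingers": 0.06}, {"tx": 0.033, "ty": 0, "tz": 0, "ax": 0, "ay": 0, "az": 0, "fingers": 0.06}, {"tx": 0.037, "ty": 0, "tz": 0, "ax": 0, "ay": 0, "az": 0, "fingers": 0.06}, {"tx": 0.04, "ty": 0, "tz": 0, "ax": 0, "ay": 0, "az": 0, "fingers": 0.06}, {"tx": 0.043, "ty": 0, "tz": 0, "ax": 0, "ay": 0, "az": 0, "fingers": 0.06}, {"tx": 0.046, "ty": 0, "tz": 0, "ax": 0, "ay": 0, "az": 0, "fingers": 0.06}, {"tx": 0.05, "ty": 0, "tz": 0, "ax": 0, "ay": 0, "az": 0, "fingers": 0.06}, {"tx": 0.054, "ty": 0, "tz": 0, "ax": 0, "ay": 0, "az": 0, "fingers": 0.06}, {"tx": 0.059, "ty": 0, "tz": 0, "ax": 0, "ay": 0, "az": 0, "fingers": 0.06}, {"tx": 0.064, "ty": 0, "tz": 0, "ax": 0, "ay": 0, "az": 0, "fingers": 0.06}, {"tx": 0.07, "ty": 0, "tz": 0, "ax": 0, "ay": 0, "az": 0, "fingers": 0.06}, {"tx": 0.076, "ty": 0, "tz": 0, "ax": 0, "ay": 0, "az": 0, "fingers": 0.06}, {"tx": 0.083, "ty": 0, "tz": 0, "ax": 0, "ay": 0, "az": 0, "fingers": 0.06}, {"tx": 0.09, "ty": 0, "tz": 0, "ax": 0, "ay": 0, "az": 0, "fingers": 0.06}, {"tx": 0.097, "ty": 0, "tz": 0, "ax": 0, "ay": 0, "az": 0, "fingers": 0.06}, {"tx": 0.104, "ty": 0, "tz": 0, "ax": 0, "ay": 0, "az": 0, "fingers": 0.06}, {"tx": 0.111, "ty": 0, "tz": 0, "ax": 0, "ay": 0, "az": 0, "fingers": 0.06}, {"tx": 0.118, "ty": 0, "tz": 0, "ax": 0, "ay": 0, "az": 0, "fingers": 0.06}, {"tx": 0.125, "ty": 0, "tz": 0, "ax": 0, "ay": 0, "az": 0, "fingers": 0.06}])

```text
time: 8.05
tcp_pos: [533.7, 49.3, 75.3]
tcp_rot: [-180.0, 0.0, -0.8]
contact_force: [-4.3, -1.8, -2.0]
width: 0.637
finger_force: 1.9
```

play_rows(rows=[{"tx": 0.007, "ty": 0, "tz": 0, "ax": 0, "ay": 0, "az": 0, "fingers": 0.06}, {"tx": 0.014, "ty": 0, "tz": 0, "ax": 0, "ay": 0, "az": 0, "fingers": 0.06}, {"tx": 0.021, "ty": 0, "tz": 0, "ax": 0, "ay": 0, "az": 0, "fingers": 0.06}, {"tx": 0.028, "ty": 0, "tz": 0, "ax": 0, "ay": 0, "az": 0, "fingers": 0.06}, {"tx": 0.035, "ty": 0, "tz": 0, "ax": 0, "ay": 0, "az": 0, "fingers": 0.06}, {"tx": 0.042, "ty": 0, "tz": 0, "ax": 0, "ay": 0, "az": 0, "fingers": 0.06}, {"tx": 0.049, "ty": 0, "tz": 0, "ax": 0, "ay": 0, "az": 0, "fingers": 0.06}, {"tx": 0.056, "ty": 0, "tz": 0, "ax": 0, "ay": 0, "az": 0, "fingers": 0.06}, {"tx": 0.063, "ty": 0, "tz": 0, "ax": 0, "ay": 0, "az": 0, "fingers": 0.06}, {"tx": 0.07, "ty": 0, "tz": 0, "ax": 0, "ay": 0, "az": 0, "fingers": 0.06}, {"tx": 0.077, "ty": 0, "tz": 0, "ax": 0, "ay": 0, "az": 0, "fingers": 0.06}, {"tx": 0.084, "ty": 0, "tz": 0, "ax": 0, "ay": 0, "az": 0, "fingers": 0.06}, {"tx": 0.091, "ty": 0, "tz": 0, "ax": 0, "ay": 0, "az": 0, "fingers": 0.06}, {"tx": 0.098, "ty": 0, "tz": 0, "ax": 0, "ay": 0, "az": 0, "fingers": 0.06}, {"tx": 0.105, "ty": 0, "tz": 0, "ax": 0, "ay": 0, "az": 0, "fingers": 0.06}, {"tx": 0.111, "ty": 0, "tz": 0, "ax": 0, "ay": 0, "az": 0, "fingers": 0.06}, {"tx": 0.117, "ty": 0, "tz": 0, "ax": 0, "ay": 0, "az": 0, "fingers": 0.06}, {"tx": 0.122, "ty": 0, "tz": 0, "ax": 0, "ay": 0, "az": 0, "fingers": 0.06}, {"tx": 0.126, "ty": 0, "tz": 0, "ax": 0, "ay": 0, "az": 0, "fingers": 0.06}, {"tx": 0.13, "ty": 0, "tz": 0, "ax": 0, "ay": 0, "az": 0, "fingers": 0.06}])

```text
time: 10.05
tcp_pos: [663.7, 47.6, 75.7]
tcp_rot: [-180.0, -0.0, -0.8]
contact_force: [-3.2, -3.4, -0.6]
width: 0.638
finger_force: 1.8
```

Contact force is steady, with about 35 mm left. I'll finish slowly.

play_rows(rows=[{"tx": 0.003, "ty": 0, "tz": 0, "ax": 0, "ay": 0, "az": 0, "fingers": 0.06}, {"tx": 0.006, "ty": 0, "tz": 0, "ax": 0, "ay": 0, "az": 0, "fingers": 0.06}, {"tx": 0.009, "ty": 0, "tz": 0, "ax": 0, "ay": 0, "az": 0, "fingers": 0.06}, {"tx": 0.012, "ty": 0, "tz": 0, "ax": 0, "ay": 0, "az": 0, "fingers": 0.06}, {"tx": 0.015, "ty": 0, "tz": 0, "ax": 0, "ay": 0, "az": 0, "fingers": 0.06}, {"tx": 0.018, "ty": 0, "tz": 0, "ax": 0, "ay": 0, "az": 0, "fingers": 0.06}, {"tx": 0.02, "ty": 0, "tz": 0, "ax": 0, "ay": 0, "az": 0, "fingers": 0.06}, {"tx": 0.022, "ty": 0, "tz": 0, "ax": 0, "ay": 0, "az": 0, "fingers": 0.06}, {"tx": 0.024, "ty": 0, "tz": 0, "ax": 0, "ay": 0, "az": 0, "fingers": 0.06}, {"tx": 0.026, "ty": 0, "tz": 0, "ax": 0, "ay": 0, "az": 0, "fingers": 0.06}, {"tx": 0.028, "ty": 0, "tz": 0, "ax": 0, "ay": 0, "az": 0, "fingers": 0.06}, {"tx": 0.029, "ty": 0, "tz": 0, "ax": 0, "ay": 0, "az": 0, "fingers": 0.06}, {"tx": 0.03, "ty": 0, "tz": 0, "ax": 0, "ay": 0, "az": 0, "fingers": 0.06}, {"tx": 0.031, "ty": 0, "tz": 0, "ax": 0, "ay": 0, "az": 0, "fingers": 0.06}])

```text
time: 11.45
tcp_pos: [694.3, 47.3, 75.5]
tcp_rot: [-180.0, -0.0, -0.8]
contact_force: [-2.6, 0.2, 1.8]
width: 0.64
finger_force: 1.6
```

Not on the stop yet, so I'll go on 1 mm at a time in short calls and watch the force.

play_rows(rows=[{"tx": 0.001, "ty": 0, "tz": 0, "ax": 0, "ay": 0, "az": 0, "fingers": 0.06}, {"tx": 0.002, "ty": 0, "tz": 0, "ax": 0, "ay": 0, "az": 0, "fingers": 0.06}, {"tx": 0.003, "ty": 0, "tz": 0, "ax": 0, "ay": 0, "az": 0, "fingers": 0.06}, {"tx": 0.004, "ty": 0, "tz": 0, "ax": 0, "ay": 0, "az": 0, "fingers": 0.06}])

```text
time: 11.85
tcp_pos: [698.3, 47.2, 75.5]
tcp_rot: [-180.0, -0.0, -0.8]
contact_force: [-3.2, -0.4, 2.3]
width: 0.64
finger_force: 1.6
```

play_rows(rows=[{"tx": 0.001, "ty": 0, "tz": 0, "ax": 0, "ay": 0, "az": 0, "fingers": 0.06}, {"tx": 0.002, "ty": 0, "tz": 0, "ax": 0, "ay": 0, "az": 0, "fingers": 0.06}, {"tx": 0.003, "ty": 0, "tz": 0, "ax": 0, "ay": 0, "az": 0, "fingers": 0.06}])

```text
time: 12.15
tcp_pos: [699.2, 47.2, 75.5]
tcp_rot: [-180.0, 0.3, -0.8]
contact_force: [-9.9, -0.3, 8.0]
width: 0.639
finger_force: 5.0
```

The force has risen and travel has stopped, so the drawer is on its stop. I'll press slightly more, then back away.

play_rows(rows=[{"tx": 0.001, "ty": 0, "tz": 0, "ax": 0, "ay": 0, "az": 0, "fingers": 0.06}, {"tx": 0.001, "ty": 0, "tz": 0, "ax": 0, "ay": 0, "az": 0, "fingers": 0.06}, {"tx": -0.01, "ty": 0, "tz": 0, "ax": 0, "ay": 0, "az": 0, "fingers": 0.06}, {"tx": -0.04, "ty": 0, "tz": 0, "ax": 0, "ay": 0, "az": 0, "fingers": 0.06}, {"tx": -0.08, "ty": 0, "tz": 0, "ax": 0, "ay": 0, "az": 0, "fingers": 0.06}, {"tx": -0.12, "ty": 0, "tz": 0, "ax": 0, "ay": 0, "az": 0, "fingers": 0.06}, {"tx": -0.16, "ty": 0, "tz": -0.02, "ax": 0, "ay": 0, "az": 0, "fingers": 0.06}, {"tx": -0.2, "ty": 0, "tz": -0.04, "ax": 0, "ay": 0, "az": 0, "fingers": 0.06}, {"tx": -0.22, "ty": 0, "tz": -0.05, "ax": 0, "ay": 0, "az": 0, "fingers": 0.06}, {"tx": -0.22, "ty": 0, "tz": -0.05, "ax": 0, "ay": 0, "az": 0, "fingers": 0.06}])

```text
time: 13.15
tcp_pos: [481.3, 50.5, 127.1]
tcp_rot: [-180.0, -0.3, -0.7]
contact_force: [1.1, -1.5, -1.1]
width: 0.637
finger_force: 0.0
```

Run:
```python
from h import *
cv2.imwrite("pics/top2.png",r.camera("top")[:,:,::-1])
cv2.imwrite("pics/side2.png",r.camera("side")[:,:,::-1])
```

```text
(no output)
```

View pics/top2.png

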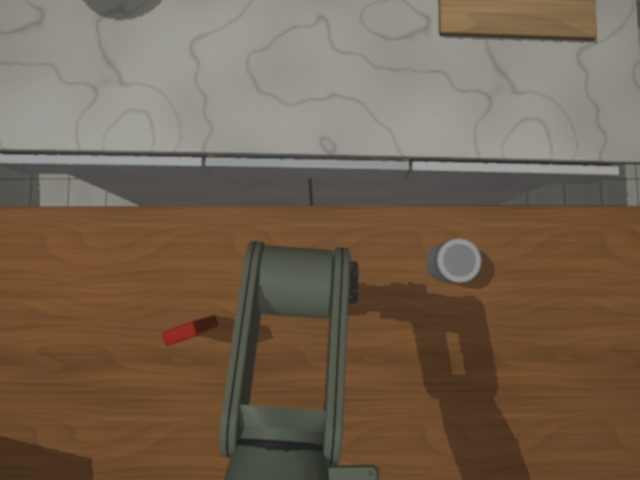

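View pics/side2.png

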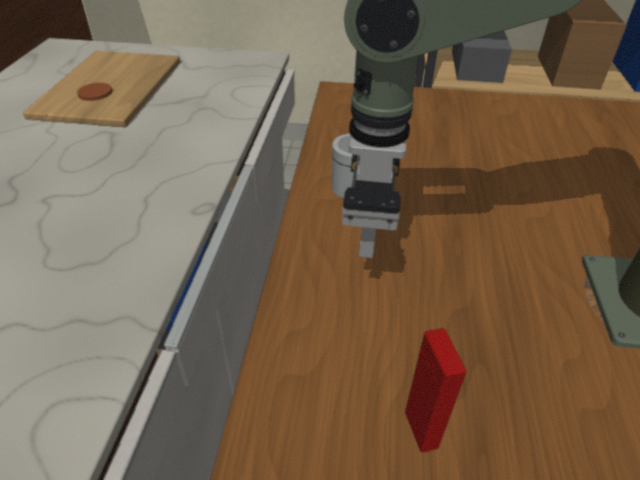

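The drawer front (205–410, 160 in the top view) is in line with its neighbours. The red box and the large canister haven't moved, and the arm is clear.

```bash
python3 -c "
from plant import r
print(r.close_job())"
```

```text
the job is handed in; nothing more can be done
None
```

The blue case was pushed over and lay flat in the front bay with the canister still standing, then the drawer was pushed slowly onto its stop; the job is handed in at about 13 s, though I couldn't see inside the drawer once it was shut.

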